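# Snap the lid of the biscuit box shut, corner by corner

### The arm

A 7-joint arm with a two-finger parallel gripper is mounted at the origin on a cart in front of the work surface, level with it; the furniture and walls round the work are solid. World frame = base frame: x ahead of the robot, y to its left, z up, the work surface at z = 0. Lengths are in m, angles in rad, forces in N, time in s.
With the tool pointing down it reaches from about 0.4 to 0.85 m from the base axis. Payload 4.5 kg.
Tool frame: the origin (TCP) lies midway between the tips of the shut fingers; the grasp point (between the pads) lies 19 mm behind it; z points along the fingers, x is the direction in which the jaws open and shut, and the axes are right-handed (so a half turn about z gives the same grasp; the last joint's range is limited). The gripper opens to 88 mm and grips with 3 to 60 N. Pads are 18 mm wide; open, the fingers measure 123 mm over their backs; the gripper's body (75 mm by 187 mm) begins 45 mm behind the grasp point.
Start: joints at [-1.287, 0.689, -0.195, 1.565, 0.157, 0.902, -0.215], TCP at [0.154, 0.606, 0.239] pointing down, gripper open.
Joint ranges: [-3.01, 3.01], [-0.46, 2.08], [-1.47, 1.51], [0.13, 2.56], [-1, 4.14], [0.04, 2.09], [-2.66, 2.66]. Speed limits (rad/s): [2.57, 2.57, 3.14, 3.14, 3.14, 3.14, 3.14].

### API

Orientations are given as a unit quaternion [x, y, z, w].
In Python, from plant import r gives the robot as it stands. The module is installed in compiled form; this text tells all that it offers.
- The arm moves only by the tool play_rows, never from a script. Its argument "increments" is a list of rows, each a list of 7 numbers: the opening, from 0 (shut) to 1 (fully open), then the shift along the tool's x, y, z in mm, then the turn, a rotation vector about the tool's x, y, z in rad. In form: [[hand, dx, dy, dz, wx, wy, wz], ...]. A call has exactly 8 rows; each row shifts and turns the pose as measured when the row begins, along the tool's axes as they then stand; what a row does not reach is not made up. A row lasts 1/8 s, in which the tool goes at most 62.5 mm and 10.7 degrees, less where a joint would pass 70% of its speed; a pose out of reach is approached as far as the arm can. A call is refused whole if a number of a shift passes 62.5 or a number of a turn 0.188, either way. A call with a gripper value outside its range is refused whole. The fingers move at their own pace and stop on an object; "grip_force" is the grip in N (left out, the last holds). Time passes only in rows, so rows that do not move let the fingers close, or fill a call up. It gives the time, the measured TCP pose, the force and the opening at its end, in the units of the state.
- r.get_state(): the state, without advancing time (a new reading comes with each control period).
- r.snapshot(name): name is "side" or "top" or "wrist"; returns the picture (384x512x3 uint8, red, green, blue); there is no depth.
- r.get_calibration(name): a dict with "fx", "fy", "cx", "cy" (pixels), "dist" ([k1, k2, p1, p2, k3] as OpenCV has them; the pictures are not rectified), "R" (3x3) and "t" (3): a world point X has camera coordinates R X + t. Camera axes: x right, y down, z forward; pixel columns grow to the right and rows downward; lengths in m; the calibration is good to about 2 mm. A picture is of the moment at which its call begins: read the wrist's pose just before it. get_calibration takes no time and is no camera call; for the wrist camera it gives the pose at the moment of the call.
- r.finish_job(): hands the job in, once; it reports no verdict.
The state is a dict: "clock": time; "q": joint angles; "qd": joint speeds; "joint_torque": joint torques, N m; "tool_pos": TCP position; "eef_rot": TCP orientation; "contact_force": force on the tool from outside, world axes, zero at the start; "moment": the same for the moment, N m; "opening": opening from 0.0 (shut) to 1.0 (fully open).
Only numpy, scipy, OpenCV 4.12 (cv2) and the standard library are available. Lean on these libraries where they do the work, as an engineer would, in place of code of your own. Each camera call takes 0.05 s, during which the arm holds its last target.

### The job

The lid lies on the clear food box of biscuits, but its four corners have sprung up. Go round the lid and press down each corner with the fingertips until it clicks and stays flush. Leave the box standing where it is (do not lift it or shove it about), and do not disturb the cups, the spoon and the salt beside it.

Things in the scene. Friction and masses are not known exactly. Their poses are not given: they have to be found in the camera images.
- food_box: Clear plastic food box with biscuits inside and a pale grey press-on lid: 120 mm (its x) by 150 mm (its y), 77 mm high to the lid's top, about 0.75 kg, standing loose. Origin: centre of its underside, z up. The middle of the lid is seated already; each of the lid's four corners is a section that bends up about a fold line running at 45 degrees across the corner.
- far_left (a joint): Bend of the lid's far left corner (+x, +y of the box), rad: about 0.30 to 0.41 while sprung up, 0 when snapped flush. A bead inside its skirt snaps under the box rim: some 5 to 9 N at the thumb mark takes it past the click, then it stays down; let go earlier, it springs up again.
- far_left_mark (a point): Top of the raised round thumb mark (17 mm across) on the lid's far left corner, 21 mm out from the fold line and 12 mm in from the corner's rounded tip. It moves with the corner: about 85 mm above the worktop when sprung up, 78 mm when snapped shut, where the lid meets a firm stop.
- near_left (a joint): Bend of the lid's near left corner (-x, +y of the box), rad: about 0.30 to 0.41 while sprung up, 0 when snapped flush. A bead inside its skirt snaps under the box rim: some 5 to 9 N at the thumb mark takes it past the click, then it stays down; let go earlier, it springs up again.
- near_left_mark (a point): Top of the raised round thumb mark (17 mm across) on the lid's near left corner, 21 mm out from the fold line and 12 mm in from the corner's rounded tip. It moves with the corner: about 85 mm above the worktop when sprung up, 78 mm when snapped shut, where the lid meets a firm stop.
- near_right (a joint): Bend of the lid's near right corner (-x, -y of the box), rad: about 0.30 to 0.41 while sprung up, 0 when snapped flush. A bead inside its skirt snaps under the box rim: some 5 to 9 N at the thumb mark takes it past the click, then it stays down; let go earlier, it springs up again. This corner alone carries the small lift tab, which a half disc that sticks out 12 mm.
- near_right_mark (a point): Top of the raised round thumb mark (17 mm across) on the lid's near right corner, 21 mm out from the fold line and 12 mm in from the corner's rounded tip. It moves with the corner: about 85 mm above the worktop when sprung up, 78 mm when snapped shut, where the lid meets a firm stop.
- far_right (a joint): Bend of the lid's far right corner (+x, -y of the box), rad: about 0.30 to 0.41 while sprung up, 0 when snapped flush. A bead inside its skirt snaps under the box rim: some 5 to 9 N at the thumb mark takes it past the click, then it stays down; let go earlier, it springs up again.
- far_right_mark (a point): Top of the raised round thumb mark (17 mm across) on the lid's far right corner, 21 mm out from the fold line and 12 mm in from the corner's rounded tip. It moves with the corner: about 85 mm above the worktop when sprung up, 78 mm when snapped shut, where the lid meets a firm stop.
- mug_1: Tall white mug, 78 x 116 mm with its handle, 101 mm high; stands beside the box, to be left alone. Origin: middle of its underside.
- cup_2: Low white cup with a diamond pattern, 90 x 114 mm with its handle, 60 mm high; stands beside the box, to be left alone. Origin: middle of its underside.
- teaspoon: Plain teaspoon, 139 x 30 x 10 mm, lying on the worktop, to be left alone. Origin: middle of its underside. It lies in front of the fixed microwave, 284 mm high, whose front is at world x = 0.57 and whose left side is at y = -0.10; wall cabinets hang above, their undersides 0.51 m over the worktop beyond x = 0.60.
- salt_shaker: Salt shaker, 44 mm wide, 90 mm high, on the worktop, to be left alone. Origin: centre of its underside.

How it is judged:
By the outcome, as a careful person would: the job done as asked, in the order asked, and still so for the second after the job is handed in, with the robot touching nothing.
It also fails if it takes over 42 s, if anything falls off the work surface, if the arm or the gripper's body presses on something with over 40 N, if the wrist force passes 120 N, or if a joint passes its speed limit or range.

## Working session

There is one attempt and no reset: what is moved stays moved. The work goes in short steps, Python scripts to look and compute and a tool call to move; the robot and the scene stay as the last step left them, time stands still between calls to the robot, and variables do not carry over. Pictures are saved under pics/ and viewed, and the job is handed in when it is done.

Besides the shell and the picture viewer there is one more tool, called after "Request:" as name([rows], argument=value, ...), one row to a line, values as JSON. play_rows: Moves the arm, as the interface text tells. Its arguments: {"type":"object","properties":{"increments":{"type":"array"},"grip_force":{"type":"number"}},"required":["increments"]}

```bash
mkdir -p pics; python3 - <<'E'
from plant import r
import cv2,numpy as np
s=r.get_state();print(s)
for n in("side","top"):
    im=r.snapshot(n);cv2.imwrite(f"pics/{n}0.png",im[:,:,::-1]);c=r.get_calibration(n);print(n,c)
E
```

```text
{'clock': 0.0, 'q': array([-1.28721597,  0.68998491, -0.19453058,  1.56632495,  0.15732175,
        0.9025329 , -0.21508826]), 'qd': array([-0.00047278,  0.00094569,  0.00101345,  0.00142264, -0.00047491,
       -0.00099384, -0.00047078]), 'joint_torque': array([ 2.12460700e-04, -5.27557003e+01, -1.26678083e+00, -1.53426272e+01,
       -5.25840896e-02,  6.43188134e-03,  1.70879107e-04]), 'tool_pos': array([0.15438426, 0.60497764, 0.23791498]), 'eef_rot': array([ 7.89643491e-01,  6.13565235e-01, -6.85529272e-04,  6.24482456e-04]), 'contact_force': array([-0.02340303,  0.71269813,  0.03979499]), 'moment': array([ 0.01615882, -0.02048983,  0.0175302 ]), 'opening': 1.001304856125413}
side {'fx': 480.42321612576563, 'fy': 480.42321612576563, 'cx': 254.9791332529234, 'cy': 195.42095781235545, 'dist': array([-0.12446453,  0.        ,  0.        ,  0.        ,  0.        ]), 'R': array([[ 0.93747046, -0.3473581 ,  0.02216938],
       [-0.1656896 , -0.50137237, -0.84921888],
       [ 0.30609817,  0.79244438, -0.52757541]]), 't': array([-0.42598724,  0.14817578,  1.1547344 ])}
top {'fx': 455.08751287863055, 'fy': 455.08751287863055, 'cx': 254.23209123503364, 'cy': 187.3658627948131, 'dist': array([-0.17926146,  0.        ,  0.        ,  0.        ,  0.        ]), 'R': array([[ 7.49249394e-04, -9.99999114e-01, -1.09995836e-03],
       [-9.91187242e-01, -5.96938827e-04, -1.32466962e-01],
       [ 1.32466188e-01,  1.18951548e-03, -9.91186811e-01]]), 't': array([0.01411331, 0.48685859, 1.34285173])}
```

View pics/top0.png

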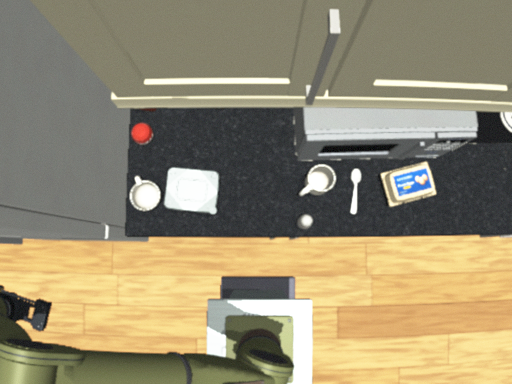

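View pics/side0.png

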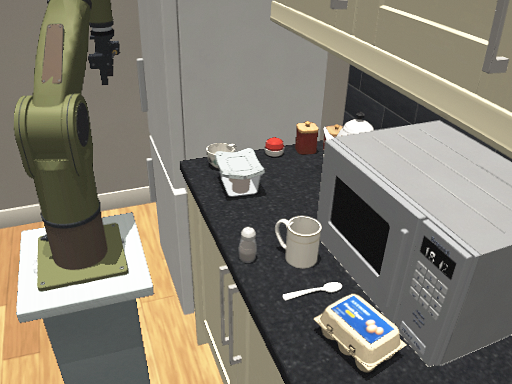

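The top view shows the box at about (192,190), the low cup to its left at (145,195) and the fridge to the left of that. The mug, salt and spoon are at x = 305–355. I'll zoom in and measure.

```bash
cat > h.py <<'E'
import numpy as np,cv2
from plant import r
def K(c): return np.array([[c['fx'],0,c['cx']],[0,c['fy'],c['cy']],[0,0,1.]])
def p2w(c,uv,z):
    n=cv2.undistortPoints(np.array(uv,float).reshape(-1,1,2),K(c),c['dist']).reshape(-1,2)
    R=c['R'];C=-R.T@c['t'];d=np.c_[n,np.ones(len(n))]@R
    return C+d*((z-C[2])/d[:,2])[:,None]
def w2p(c,X):
    return cv2.projectPoints(np.array(X,float).reshape(-1,1,3),cv2.Rodrigues(c['R'])[0],c['t'],K(c),c['dist'])[0].reshape(-1,2)
E
python3 - <<'E'
from h import *
im=cv2.imread('pics/top0.png')
cr=im[150:230,115:235];cv2.imwrite('pics/topc.png',cv2.resize(cr,None,fx=6.5,fy=6.5,interpolation=cv2.INTER_CUBIC))
im=cv2.imread('pics/side0.png')
cr=im[125:215,195:315];cv2.imwrite('pics/sidec.png',cv2.resize(cr,None,fx=6.5,fy=6.5,interpolation=cv2.INTER_CUBIC))
c=r.get_calibration('top')
print(p2w(c,[[168,167],[218,170],[217,213],[165,209],[192,190],[127,235]],0.08))
E
```

```text
[[0.54105113 0.26925246 0.08      ]
 [0.5318582  0.12079249 0.08      ]
 [0.40542236 0.1223019  0.08      ]
 [0.41659417 0.27490623 0.08      ]
 [0.47260549 0.1963761  0.08      ]
 [0.3397082  0.38639745 0.08      ]]
```

View pics/topc.png

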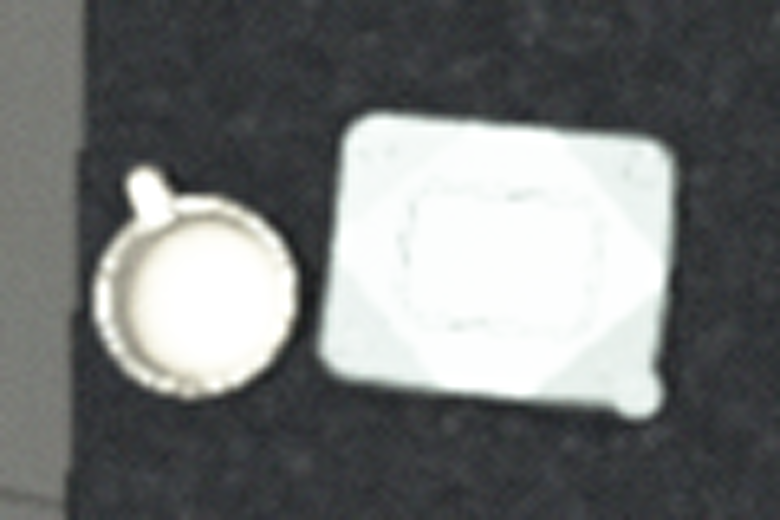

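View pics/sidec.png

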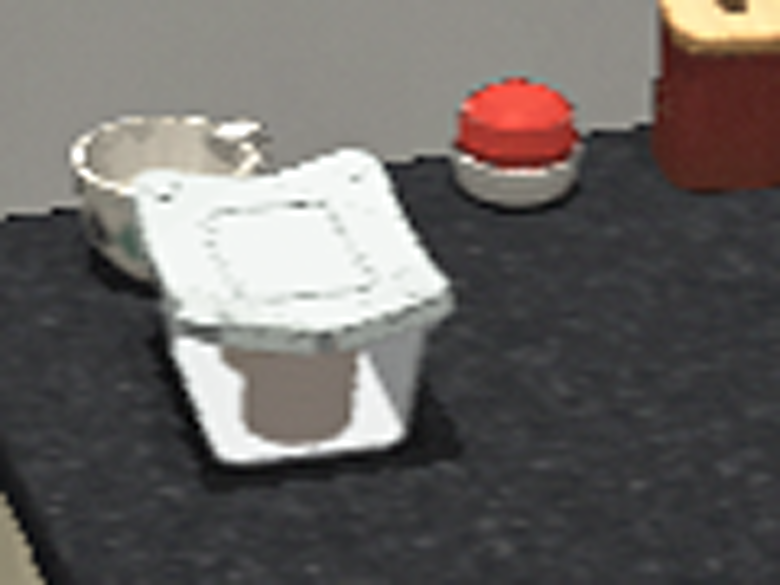

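```bash
cat > fit.py <<'E'
from h import *
from scipy.optimize import least_squares
def fit(png):
    im=cv2.imread(png);c=r.get_calibration('top')
    g=im.min(2)[150:230,158:235].astype(np.uint8)
    m=(g>120).astype(np.uint8)
    n,l,st,_=cv2.connectedComponentsWithStats(m);k=1+np.argmax(st[1:,4]);m=(l==k).astype(np.uint8)
    big=cv2.resize(g*(cv2.dilate(m,np.ones((3,3)))),None,fx=8,fy=8,interpolation=cv2.INTER_CUBIC)
    cs,_=cv2.findContours((big>125).astype(np.uint8),cv2.RETR_EXTERNAL,cv2.CHAIN_APPROX_NONE)
    ct=max(cs,key=cv2.contourArea).reshape(-1,2)
    uv=(ct+.5)/8-.5+[158,150]
    W=p2w(c,uv,0.079)[:,:2]
    def loc(p):
        a=p[2];R=np.array([[np.cos(a),-np.sin(a)],[np.sin(a),np.cos(a)]]);return (W-p[:2])@R
    def res(p):
        q=loc(p);d=np.abs(q)-[p[3]/2,p[4]/2]
        side=(np.abs(q[:,0])<45)|(np.abs(q[:,1])<.058)
        e=np.where(np.abs(d[:,0])<np.abs(d[:,1]),d[:,0],d[:,1])
        ok=((np.abs(q[:,0])<.042)|(np.abs(q[:,1])<.055))&(np.abs(e)<.02)
        return np.where(ok,e,0)
    s=least_squares(res,[W[:,0].mean(),W[:,1].mean(),-.05,.12,.15],loss='soft_l1',f_scale=.001,x_scale=[.01,.01,.05,.01,.01],diff_step=1e-4)
    return s.x
if __name__=='__main__':
    p=fit('pics/top0.png');print(p)
    a=p[2];R=np.array([[np.cos(a),-np.sin(a)],[np.sin(a),np.cos(a)]])
    c=r.get_calibration('top');cs=r.get_calibration('side')
    it=cv2.imread('pics/top0.png');isd=cv2.imread('pics/side0.png')
    big=cv2.resize(it[150:230,115:235],None,fx=6.5,fy=6.5,interpolation=cv2.INTER_CUBIC)
    bs=cv2.resize(isd[125:215,195:315],None,fx=6.5,fy=6.5,interpolation=cv2.INTER_CUBIC)
    for n,sx,sy in(('FL',1,1),('NL',-1,1),('NR',-1,-1),('FR',1,-1)):
        m=p[:2]+R@[sx*.0483,sy*.0633];print(n,m)
        for img,cc,o in((big,c,(115,150)),(bs,cs,(195,125))):
            u=(w2p(cc,[[*m,.085]])[0]-o+.5)*6.5-.5
            cv2.circle(img,tuple(int(v) for v in u),5,(0,0,255),1)
            u=(w2p(cc,[[*(p[:2]+R@[sx*.06,sy*.075]),.077]])[0]-o+.5)*6.5-.5
            cv2.circle(img,tuple(int(v) for v in u),3,(255,0,0),-1)
    cv2.imwrite('pics/ovt.png',big);cv2.imwrite('pics/ovs.png',bs)
    print(p2w(c,[[127,235],[145,236]],0))
E
python3 fit.py
```

```text
[ 0.47450199  0.1989284  -0.09466908  0.12354153  0.15334987]
FL [0.52856932 0.25737927]
NL [0.43240187 0.26651065]
NR [0.42043466 0.14047753]
FR [0.5166021  0.13134615]
[[0.34183864 0.40911634 0.        ]
 [0.3393753  0.35186048 0.        ]]
```

```bash
python3 -c "
import cv2,numpy as np
a=cv2.imread('pics/ovt.png');b=cv2.imread('pics/ovs.png');b=b[:520]
cv2.imwrite('pics/ov2.png',cv2.resize(np.vstack([a,b]),None,fx=.57,fy=.57,interpolation=cv2.INTER_AREA))"
```

```text
(no output)
```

View pics/ov2.png

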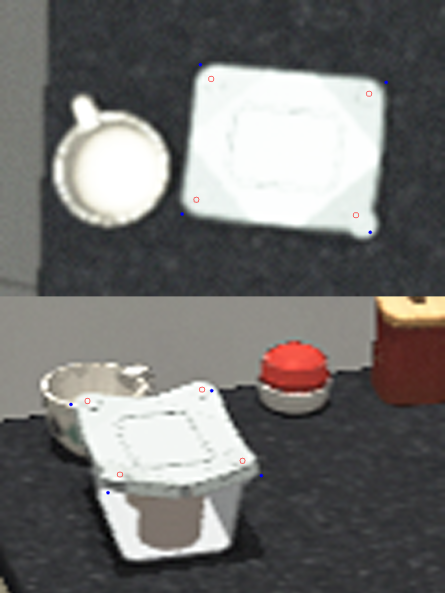

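The fit gives a lid of 123 x 153 mm at (0.4745, 0.1989) with a yaw of -5.4°, which agrees with the stated size. The fridge's front corner is near (0.34, 0.40), so I'll swing round it at a small radius with the fingers shut.

Request:
play_rows([
  [0,-29,7,0,0,0,0.187],
  [0,-27,13,0,0,0,0.187],
  [0,-24,18,0,0,0,0.187],
  [0,-21,22,0,0,0,0.187],
  [0,-16,25,0,0,0,0.187],
  [0,-11,28,0,0,0,0.187],
  [0,-6,29,0,0,0,0.187],
  [0,0,10,0,0,0,0],
], grip_force=20)

```text
clock: 1.1
tool_pos: [0.1525, 0.3774, 0.236]
eef_rot: [1.0, 0.002, -0.002, 0.003]
contact_force: [-0.4, 0.7, -0.6]
opening: 0.118
```

Request:
play_rows([
  [0,27,22,0,0,0,0],
  [0,27,22,0,0,0,0],
  [0,30,20,0,0,0,0],
  [0,30,20,0,0,0,0],
  [0,35,20,0,0,0,0],
  [0,35,20,0,0,0,0],
  [0,35,20,0,0,0,0],
  [0,30,20,0,0,0,0],
])

```text
clock: 2.1
tool_pos: [0.4144, 0.225, 0.2357]
eef_rot: [1.0, 0.024, 0.001, -0.002]
contact_force: [0.4, 0.0, -0.1]
opening: 0.006
```

```bash
python3 - <<'E'
from h import *
s=r.get_state();print(s['tool_pos'],s['eef_rot'],s['contact_force'])
c=r.get_calibration('wrist')
im=r.snapshot('wrist')[:,:,::-1].copy();cv2.imwrite('pics/w1.png',im)
np.savez('w1.npz',**c)
E
```

```text
[0.4144367  0.22502752 0.23572538] [ 9.99698320e-01  2.44544205e-02  6.74551912e-04 -2.18993358e-03] [ 0.36981348  0.01258757 -0.13698343]
```

View pics/w1.png

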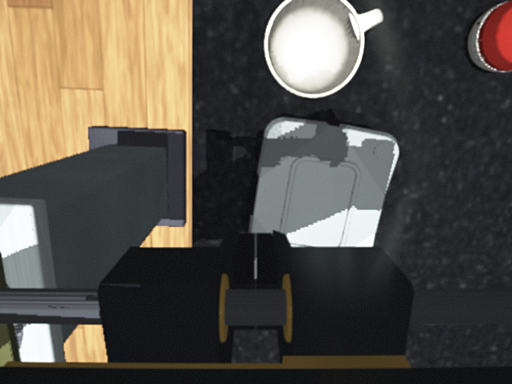

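The wrist view shows the left half of the lid, with its left corners near (270,122) and (395,150). The cup is behind them. I'll overlay my estimated marks.

```bash
python3 - <<'E'
from h import *
c=dict(np.load('w1.npz'));im=cv2.imread('pics/w1.png')
P={'FL':(.5286,.2574),'NL':(.4324,.2665)}
big=cv2.resize(im[100:220,240:420],None,fx=4.4,fy=4.4,interpolation=cv2.INTER_CUBIC)
cl=cv2.createCLAHE(3,(4,4));big=cv2.merge([cl.apply(x) for x in cv2.split(big)])
for m in P.values():
    u=w2p(c,[[*m,.085]])[0];print(u)
    u=(u-[240,100]+.5)*4.4-.5
    cv2.circle(big,tuple(int(v) for v in u),4,(0,0,255),1)
cv2.imwrite('pics/w1c.png',big)
E
```

```text
[385.15801532 149.47828065]
[277.51209101 133.57852774]
```

View pics/w1c.png

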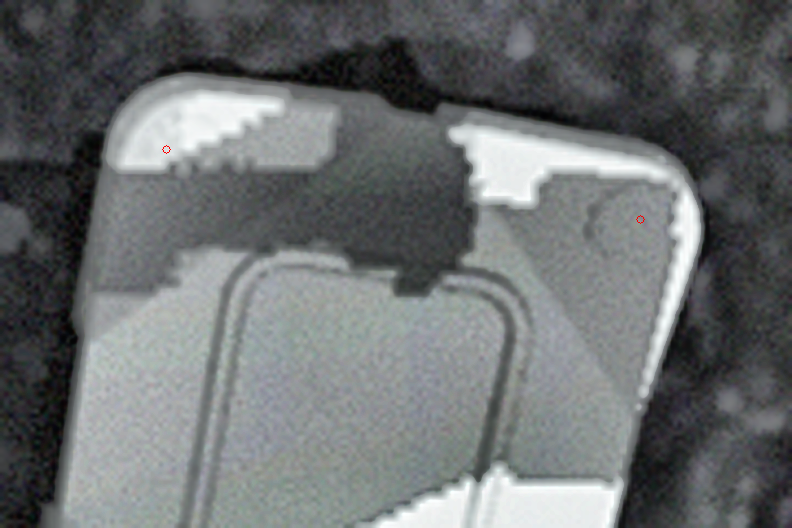

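Request:
play_rows([
  [0,28,-7,0,0,0,0.025],
  [0,29,-7,0,0,0,0.024],
  [0,29,-8,20,0,0,0],
  [0,24,-6,30,0,0,0],
  [0,3,-1,30,0,0,0],
  [0,0,0,25,0,0,0],
  [0,0,0,15,0,0,0],
  [0,0,0,0,0,0,0],
])

```text
clock: 3.15
tool_pos: [0.5423, 0.2595, 0.112]
eef_rot: [1.0, 0.008, 0.006, -0.005]
contact_force: [-0.3, -0.5, -0.1]
opening: 0.006
```

```bash
cat > snap.py <<'E'
import sys
from h import *
n=sys.argv[1]
s=r.get_state();print(s['clock'],s['tool_pos'].round(4),s['eef_rot'].round(4),s['contact_force'].round(2))
c=r.get_calibration('wrist');im=r.snapshot('wrist')[:,:,::-1];cv2.imwrite(f'pics/{n}w.png',im);np.savez(n+'.npz',**c)
a=r.snapshot('side')[125:215,195:315,::-1];b=r.snapshot('top')[:,:,::-1];cv2.imwrite(f'pics/{n}t.png',b)
a=cv2.resize(a,None,fx=5,fy=5,interpolation=cv2.INTER_CUBIC);b=cv2.resize(b[140:230,115:235],None,fx=3,fy=3,interpolation=cv2.INTER_CUBIC)
v=np.zeros((600,800,3),np.uint8);v[:288,:384]=cv2.resize(im,(384,288));v[:270,400:760]=b;v[290:600,:600]=a[:310]
cv2.imwrite(f'pics/{n}.png',v)
E
python3 snap.py a1
```

```text
3.15 [0.5423 0.2595 0.112 ] [ 0.9999  0.0083  0.0059 -0.0052] [-0.25 -0.49 -0.14]
```

View pics/a1.png

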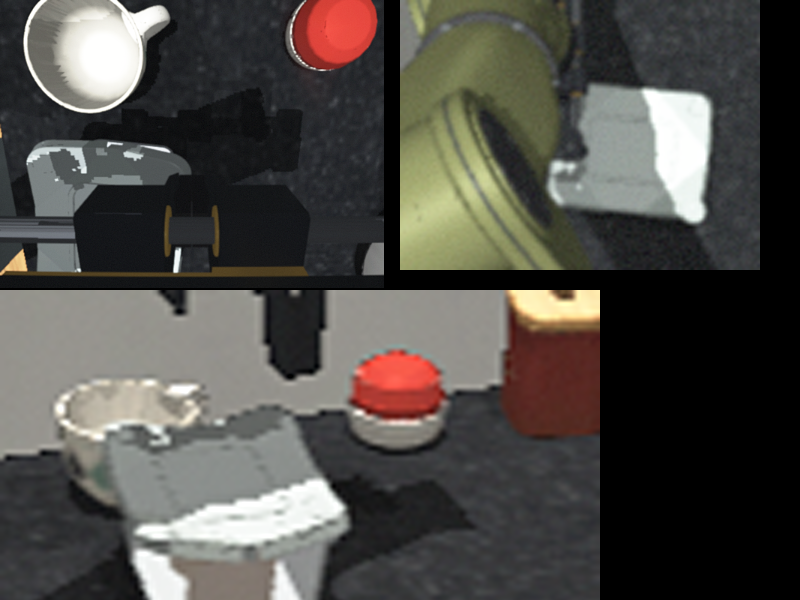

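The side view shows the fingertips about 15 mm too far in +x, which matches the pose readout. I'll correct that and then come down slowly.

Request:
play_rows([
  [0,-8,1,0,0,0,0],
  [0,-5,1,0,0,0,0],
  [0,0,0,0,0,0,0],
  [0,0,0,6,0,0,0],
  [0,0,0,6,0,0,0],
  [0,0,0,4,0,0,0],
  [0,0,0,0,0,0,0],
  [0,0,0,0,0,0,0],
])

```text
clock: 4.3
tool_pos: [0.5308, 0.2581, 0.0984]
eef_rot: [1.0, 0.008, 0.009, -0.007]
contact_force: [0.0, 0.2, 0.2]
opening: 0.008
```

```bash
python3 snap.py a2
```

```text
4.3 [0.5308 0.2581 0.0984] [ 0.9999  0.0081  0.009  -0.0066] [0.01 0.25 0.22]
```

View pics/a2.png

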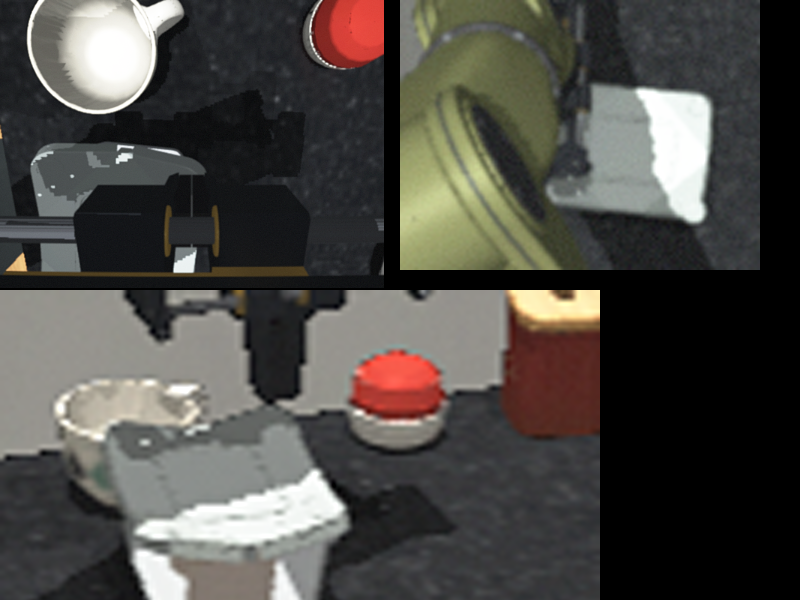

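Request:
play_rows([
  [0,-3,0,2,0,0,0],
  [0,-1,0,4,0,0,0],
  [0,0,0,4,0,0,0],
  [0,0,0,4,0,0,0],
  [0,0,0,3,0,0,0],
  [0,0,0,3,0,0,0],
  [0,0,0,3,0,0,0],
  [0,0,0,3,0,0,0],
])

```text
clock: 5.45
tool_pos: [0.5307, 0.2607, 0.0768]
eef_rot: [1.0, 0.008, 0.013, -0.009]
contact_force: [-4.6, -1.6, 30.6]
opening: 0.008
```

```bash
python3 snap.py a3
```

```text
5.45 [0.5307 0.2607 0.0768] [ 0.9998  0.0079  0.0134 -0.0094] [-4.6  -1.56 30.61]
```

View pics/a3.png

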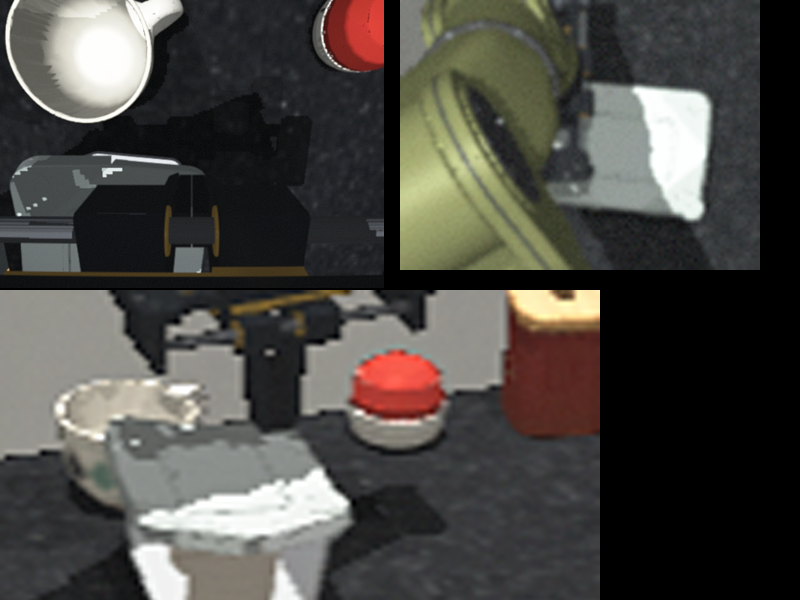

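The corner met its stop at z = 0.0768 with 30 N. I'll lift and check that it stays down.

Request:
play_rows([
  [0,0,0,-5,0,0,0],
  [0,0,0,-10,0,0,0],
  [0,-10,0,-12,0,0,0],
  [0,-20,0,-5,0,0,0],
  [0,-25,0,0,0,0,0],
  [0,-20,0,0,0,0,0],
  [0,-5,0,0,0,0,0],
  [0,0,0,0,0,0,0],
])

```text
clock: 6.6
tool_pos: [0.4442, 0.2576, 0.1096]
eef_rot: [1.0, 0.008, 0.012, -0.009]
contact_force: [0.2, -0.0, -0.5]
opening: 0.004
```

```bash
python3 snap.py a4
```

```text
6.6 [0.4442 0.2576 0.1096] [ 0.9999  0.0081  0.012  -0.0086] [ 0.15 -0.02 -0.51]
```

View pics/a4.png

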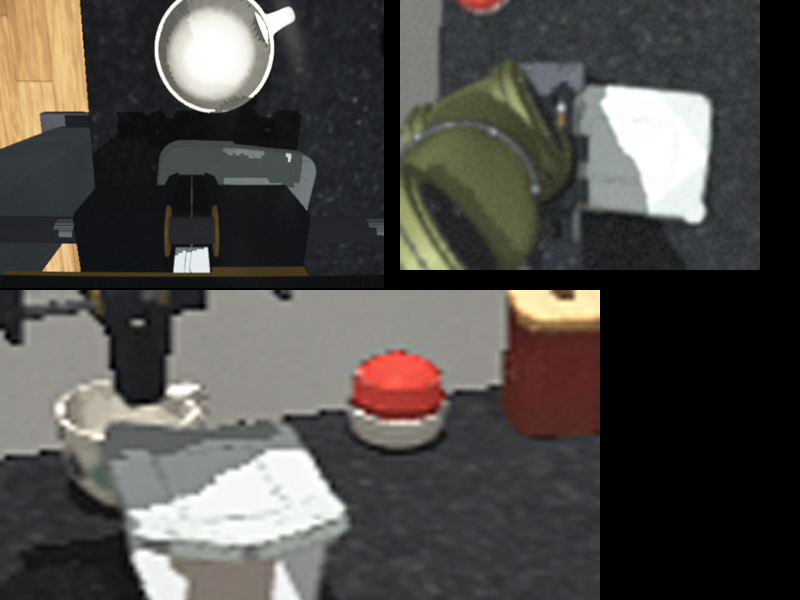

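The side view shows the far-left corner staying flush. Next is the near-left corner, and I'll take out the small tilt at the same time.

Request:
play_rows([
  [0,-7,-5,0,-0.017,-0.024,0.016],
  [0,-5,-3,3,0,0,0],
  [0,-1,-1,5,0,0,0],
  [0,0,0,4,0,0,0],
  [0,0,0,0,0,0,0],
  [0,0,0,0,0,0,0],
  [0,0,0,0,0,0,0],
  [0,0,0,0,0,0,0],
])

```text
clock: 7.75
tool_pos: [0.4343, 0.2653, 0.0963]
eef_rot: [1.0, -0.002, 0.002, -0.0]
contact_force: [-0.0, -0.1, 0.2]
opening: 0.004
```

```bash
python3 snap.py a5
```

```text
7.75 [0.4343 0.2653 0.0963] [ 1.0e+00 -2.1e-03  1.5e-03 -1.0e-04] [-0.03 -0.12  0.17]
```

View pics/a5.png

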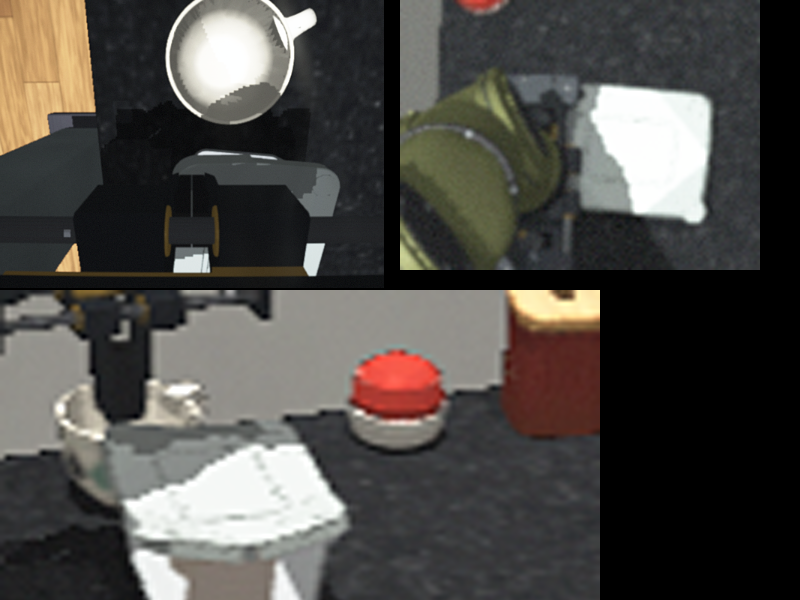

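Request:
play_rows([
  [0,-3,0,2,0,0,0],
  [0,0,0,4,0,0,0],
  [0,0,0,4,0,0,0],
  [0,0,0,4,0,0,0],
  [0,0,0,3,0,0,0],
  [0,0,0,3,0,0,0],
  [0,0,0,2,0,0,0],
  [0,0,0,2,0,0,0],
])

```text
clock: 8.9
tool_pos: [0.4302, 0.2668, 0.0769]
eef_rot: [1.0, -0.002, 0.002, -0.002]
contact_force: [-4.8, -1.2, 27.2]
opening: 0.006
```

Request:
play_rows([
  [0,0,0,-5,0,0,0],
  [0,0,0,-10,0,0,0],
  [0,0,5,-12,0,0,0],
  [0,0,20,-5,0,0,0],
  [0,-3,30,0,0,0,0],
  [0,-3,30,0,0,0,0],
  [0,-2,22,0,0,0,0],
  [0,0,5,0,0,0,0],
])

```text
clock: 9.9
tool_pos: [0.4213, 0.1445, 0.111]
eef_rot: [1.0, -0.004, 0.002, -0.0]
contact_force: [0.6, 1.2, 0.0]
opening: 0.002
```

```bash
python3 snap.py a6
```

```text
9.9 [0.4213 0.1445 0.111 ] [ 1.0e+00 -4.0e-03  2.4e-03 -4.0e-04] [0.64 1.21 0.04]
```

View pics/a6.png

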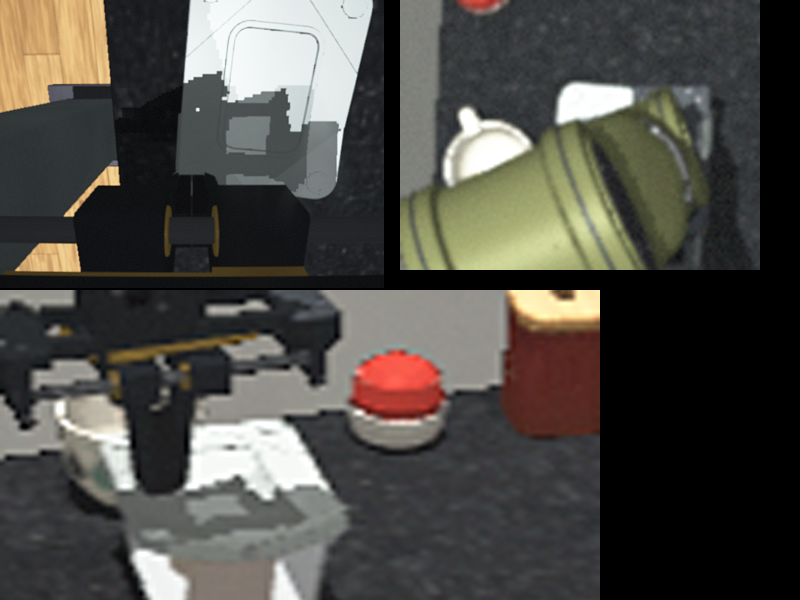

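View pics/a6w.png

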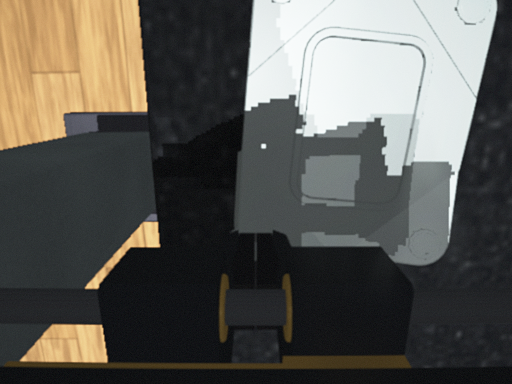

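The wrist view shows three thumb marks: far left at (476,8), near left at (282,-2, cut off), and far right at (424,242). I'll refine from these.

```bash
python3 - <<'E'
from h import *
c=dict(np.load('a6.npz'))
print(p2w(c,[[476,7],[282,-5]],.078),p2w(c,[[424,242]],.085))
E
```

```text
[[0.52997125 0.25678199 0.078     ]
 [0.43532742 0.26177188 0.078     ]] [[0.51558184 0.13652487 0.085     ]]
```

Request:
play_rows([
  [0,0,2,5,0,0,0],
  [0,0,1,8,0,0,0],
  [0,0,0,6,0,0,0],
  [0,0,0,3,0,0,0],
  [0,0,0,3,0,0,0],
  [0,0,0,3,0,0,0],
  [0,0,0,3,0,0,0],
  [0,0,0,0,0,0,0],
])

```text
clock: 11.05
tool_pos: [0.4216, 0.1466, 0.0776]
eef_rot: [1.0, -0.0, 0.002, -0.002]
contact_force: [-0.3, 0.8, 0.8]
opening: 0.009
```

The force is low at z = 0.0776 and the tip has drifted to y = 0.1466. I'll lift, recentre and press again to be sure.

Request:
play_rows([
  [0,0,0,-8,0,0,0],
  [0,0,3,-6,0,0,0],
  [0,0,3,0,0,0,0],
  [0,0,0,0,0,0,0],
  [0,0,0,5,0,0,0],
  [0,0,0,5,0,0,0],
  [0,0,0,3,0,0,0],
  [0,0,0,3,0,0,0],
])

```text
clock: 12.05
tool_pos: [0.4223, 0.1406, 0.0765]
eef_rot: [1.0, -0.0, 0.003, -0.002]
contact_force: [-5.3, -0.7, 47.0]
opening: 0.006
```

Request:
play_rows([
  [0,0,0,-6,0,0,0],
  [0,0,0,-10,0,0,0],
  [0,6,1,-10,0,0,0],
  [0,15,1,-5,0,0,0],
  [0,22,1,0,0,0,0],
  [0,22,1,0,0,0,0],
  [0,12,1,0,0,0,0],
  [0,5,0,0,0,0,0],
])

```text
clock: 13.05
tool_pos: [0.5047, 0.1354, 0.1105]
eef_rot: [1.0, 0.001, 0.002, -0.002]
contact_force: [-0.7, 0.1, 0.5]
opening: 0.007
```

```bash
python3 snap.py a7
```

```text
13.05 [0.5047 0.1354 0.1105] [ 1.0e+00  7.0e-04  2.3e-03 -1.9e-03] [-0.69  0.1   0.5 ]
```

View pics/a7.png

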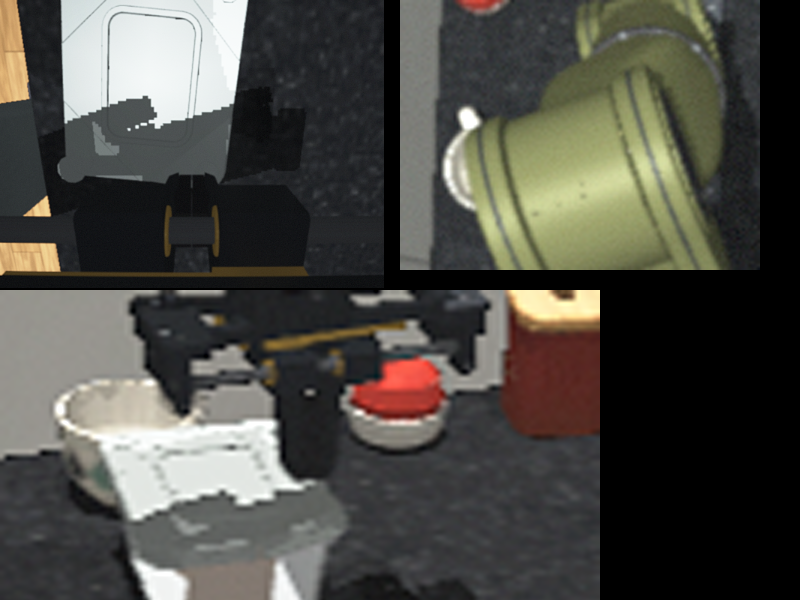

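View pics/a7w.png

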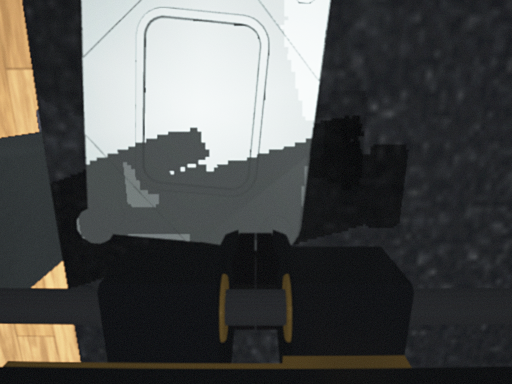

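Near right looks flush, and only far right remains.

Request:
play_rows([
  [0,7,1,3,0,0,0],
  [0,4,0,5,0,0,0],
  [0,1,0,4,0,0,0],
  [0,0,0,0,0,0,0],
  [0,0,0,4,0,0,0],
  [0,0,0,4,0,0,0],
  [0,0,0,3,0,0,0],
  [0,0,0,3,0,0,0],
])

```text
clock: 14.2
tool_pos: [0.5152, 0.1343, 0.0825]
eef_rot: [1.0, 0.001, 0.001, -0.001]
contact_force: [0.6, -1.8, 4.2]
opening: 0.003
```

Good position, and the corner is now being pressed at 4 N.

Request:
play_rows([
  [0,0,0,3,0,0,0],
  [0,0,0,3,0,0,0],
  [0,0,0,2,0,0,0],
  [0,0,0,2,0,0,0],
  [0,0,0,2,0,0,0],
  [0,0,0,2,0,0,0],
  [0,0,0,2,0,0,0],
  [0,0,0,2,0,0,0],
])

```text
clock: 15.2
tool_pos: [0.5161, 0.1336, 0.077]
eef_rot: [1.0, 0.0, 0.004, -0.002]
contact_force: [-4.2, -1.3, 23.0]
opening: 0.005
```

Request:
play_rows([
  [0,0,0,-6,0,0,0],
  [0,0,0,-15,0,0,0],
  [0,0,0,-25,0,0,0],
  [0,0,5,-35,0,0,0],
  [0,-20,10,-35,0,0,0],
  [0,-30,15,-30,0,0,0],
  [0,-30,15,-10,0,0,0],
  [0,-15,5,0,0,0,0],
])

```text
clock: 16.2
tool_pos: [0.4179, 0.0831, 0.2395]
eef_rot: [1.0, 0.001, 0.006, -0.004]
contact_force: [-0.5, 0.4, 0.2]
opening: 0.009
```

```bash
python3 snap.py b1
```

```text
16.2 [0.4179 0.0831 0.2395] [ 1.      0.0013  0.0058 -0.0037] [-0.53  0.37  0.22]
```

View pics/b1.png

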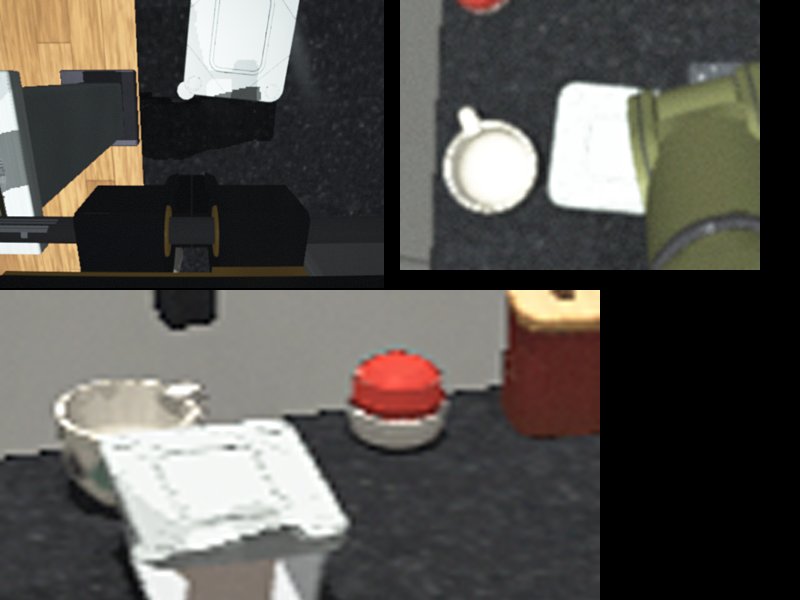

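View pics/b1w.png

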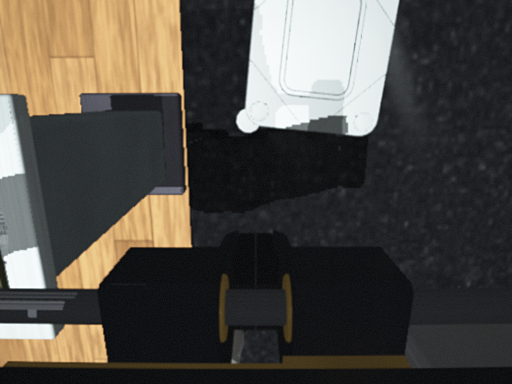

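Request:
play_rows([
  [0,0,20,-10,0,0,0],
  [0,0,30,-10,0,0,0],
  [0,0,35,0,0,0,0],
  [0,0,35,0,0,0,0],
  [0,0,30,0,0,0,0],
  [0,0,15,0,0,0,0],
  [0,0,0,0,0,0,0],
  [0,0,0,0,0,0,0],
])

```text
clock: 17.35
tool_pos: [0.4303, -0.0826, 0.2575]
eef_rot: [1.0, 0.005, 0.009, -0.005]
contact_force: [-0.3, -0.1, 0.0]
opening: 0.01
```

```bash
python3 snap.py b2; python3 - <<'E'
from h import *
from fit import fit
print(fit('pics/top0.png').round(4),fit('pics/b2t.png').round(4))
s=r.snapshot('side')[:,:,::-1].copy();cv2.imwrite('pics/b2s.png',s)
A=[cv2.resize(x[140:205,205:275],None,fx=5.5,fy=8,interpolation=cv2.INTER_CUBIC) for x in(cv2.imread('pics/side0.png'),s)]
cv2.imwrite('pics/cmp.png',np.hstack(A))
a=cv2.imread('pics/top0.png')[110:245,110:380];b=cv2.imread('pics/b2t.png')[110:245,110:380]
cv2.imwrite('pics/cmpt.png',cv2.resize(np.vstack([a,b]),None,fx=2.2,fy=2.2))
E
```

```text
17.35 [ 0.4303 -0.0826  0.2575] [ 0.9999  0.005   0.0091 -0.0046] [-0.3 -0.1  0. ]
[ 0.4745  0.1989 -0.0947  0.1235  0.1533] [ 0.4743  0.1988 -0.0947  0.1242  0.1543]
```

View pics/cmp.png

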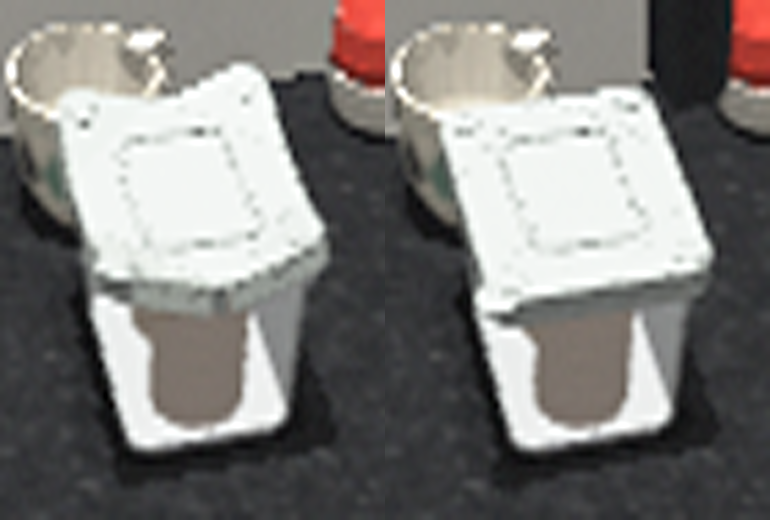

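View pics/cmpt.png

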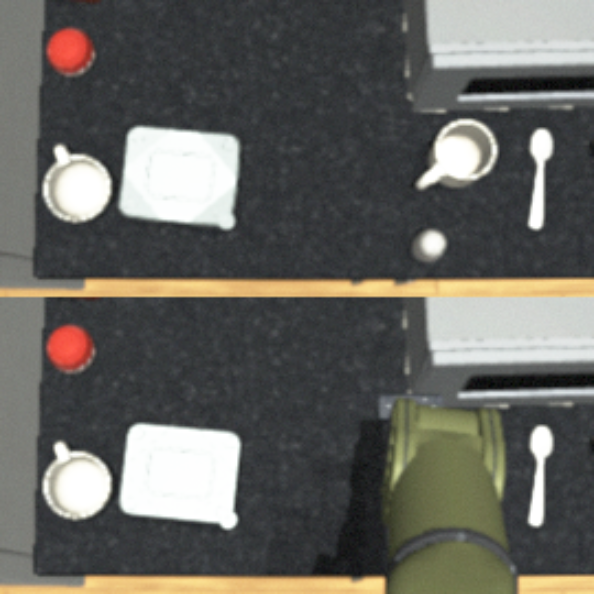

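All four corners are flush and the box hasn't moved: the fit agrees to 0.2 mm.

```bash
python3 -c "
from plant import r
print(r.finish_job(), r.get_state()['contact_force'])"
```

```text
the job is handed in; nothing more can be done
the job is handed in; nothing more can be done
```

I pressed all four corners down with the shut fingertips, in the order far left, near left, near right, far right. I handed the job in at about 17.5 s.

**Presses:** each corner went down to its firm stop, at a measured height of 76.5 to 77.0 mm. The forces at the end of each press were 31, 27, 47 and 23 N. The first near-right press drifted off centre and ended with almost no force, so I recentred and pressed it again. That second press gave the 47 N reading, which was harder than I intended.

**Last checks:**
- **Lid:** after I backed away, the side and wrist pictures showed a flat lid with all four corners staying down.
- **Box:** its position in the top picture agreed with the start to about 0.2 mm, with the same rotation.
- **Things beside it:** the low cup and the spoon look unmoved. The arm hid the tall mug and the salt in the last top picture, so I could not check those two at the end. The tool never came down near them.
- **Contact:** the arm was touching nothing, with a force reading near zero.

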